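# Swing the serving lamp over the soup bowl

### The job

Swing the serving lamp round on its arm until the shade hangs centred over the wide soup bowl, not over the small dish, and let go so that it stays there. Leave the bowl and the small dish standing where they are.

Things in the scene. Friction and masses are not known exactly. Their poses are not given: they have to be found in the camera images.
- lamp_base: Fixed stand of the lamp on the table: dark steel foot disc (104 mm across, 22 mm high) with a thin steel post. Origin at the centre of the foot's underside; the arm's vertical hinge axis runs through it. With the hub on top the post reaches 206 mm. Its x axis is the direction in which the arm points at joint value 0.
- lamp_arm (a joint): Hinge of the lamp's horizontal arm about the vertical post, in rad: 0 = arm along the stand's x axis, positive = anticlockwise seen from above, stops at -1.2 and 1.2. Stiff with friction (0.5 N m, about 3 N at the grip): it stays wherever it is released.
- lamp_grip (a point): Middle of the upright black round grip on top of the lamp shade, 22 mm across and 45 mm tall (from 206 mm to 251 mm above the table, this point at 228 mm), 180 mm from the hinge axis; nothing stands higher nearby. The steel shade hangs centred straight below it: round, 100 mm across at its open rim, which is 113 mm above the table; its top is at 200 mm. The arm is a 12 mm round bar at 187 mm height from the post to the shade. The grip does not turn on the shade.
- soup_bowl: Wide light-coloured soup bowl, 147 mm across, 44 mm high, loose on the table; origin at the centre of its underside. It stands under the arm's circle (its centre within about 15 mm of 180 mm from the hinge axis), on one side or the other.
- small_dish: Small flat dish with two brown rolls, 90 mm across, 20 mm high, loose, on the other side under the arm's circle; origin at the centre of its underside. A bystander: leave it.

How it is judged:
By the outcome, as a careful person would: the job done as asked, in the order asked, and still so for the second after the job is handed in, with the robot touching nothing.
It also fails if it takes over 29 s, if anything falls off the work surface, if the arm or the gripper's body presses on something with over 40 N, if the wrist force passes 120 N, or if a joint passes its speed limit or range.

### The arm

A 6-joint arm with a two-finger parallel gripper is mounted at the origin on the work surface; the furniture and walls round the work are solid. World frame = base frame: x ahead of the robot, y to its left, z up, the work surface at z = 0. Lengths are in m, angles in rad, forces in N, time in s.
With the tool pointing down it reaches from about 0.25 to 0.775 m from the base axis. Payload 4 kg.
Tool frame: the origin (TCP) lies midway between the tips of the shut fingers; the grasp point (between the pads) lies robot.grip_point_offset behind it (robot.grip_point_offset is the distance from the TCP to the grasp point, in m); z points along the fingers, x is the direction in which the jaws open and shut, and the axes are right-handed (so a half turn about z gives the same grasp; the last joint's range is limited). The gripper opens to 94 mm and grips with 3 to 60 N. Pads are 16 mm wide; open, the fingers measure 119 mm over their backs; the gripper's body (75 mm by 177 mm) begins 78 mm behind the grasp point.
Start: joints at [1.172, 0.087, 1.371, -0, 1.684, -0.103], TCP at [0.16, 0.526, 0.206] pointing down, gripper open.
Joint ranges: [-3.1, 3.1], [-0.76, 2.03], [0.27, 2.55], [-1.08, 4.22], [0.17, 2.65], [-2.57, 2.57]. Speed limits (rad/s): [2.79, 2.79, 3.14, 3.14, 3.14, 3.14].

### API

Orientations are given as [roll, pitch, yaw] about the fixed x, y, z axes, in that order (R = Rz(yaw) Ry(pitch) Rx(roll)).
In Python, from bench import robot, optics, finder gives the robot as it stands. The module is installed in compiled form; this text tells all that it offers.
- The arm moves only by the tool arm_command, never from a script. Its argument "plan" is a list of rows, each a list of 5 numbers: the opening, from 0 (shut) to 1 (fully open), then the shift along the world's x, y, z in m, then the turn about the world's z in degrees. A call has 1 to 10 rows; each row is the pose to reach, as a shift and turn from the pose commanded when the call began; what a row does not reach only later rows make up. A row lasts 1/8 s, in which the tool goes at most 62.5 mm and 10.7 degrees, less where a joint would pass 70% of its speed; a pose out of reach is approached as far as the arm can. A call with a gripper value outside its range is refused whole. The fingers move at their own pace and stop on an object; the grip force is fixed at half the most. Time passes only in rows, so rows that repeat a pose let the fingers close. It gives the time, the measured TCP pose, the force and the opening at its end, in the units of the state.
- robot.get_obs(): the state, without advancing time (a new reading comes with each control period).
- optics.snapshot(name): name is "side" or "top"; returns a dict with "image" (420x560x3 uint8, red, green, blue), "fx", "fy", "cx", "cy" (pixels), "position" and "rotation" of the camera in the world. Camera axes: x right, y down, z forward; pixel columns grow to the right and rows downward; lengths in m; the calibration is good to about 2 mm. A picture is of the moment at which its call begins. There is no depth.
- robot.close_job(): hands the job in, once; it reports no verdict.
Trained networks look in the newest picture that a camera, given by its name, has taken for a name from the list of things; names that differ only in an ending like _2 or _b are one class to them, and where a whole thing is asked for, a point or a joint stands for the part that bears it (a point fixed in the world has none). Each returns a list of dicts, best first, with "p" (0 to 1); they miss things now and then, are a little off and sometimes report something else, mostly with a low value. They report only what shows in the picture. A call takes as long as a camera call.
- finder.masks_of(label, camera): "pixels" (420x560 bool, what is visible of it) and "extent" ([left, top, right, bottom] in pixels, round what is visible of it).
The state is a dict: "time": time; "joint_positions": joint angles; "qvel": joint speeds; "joint_torque": joint torques, N m; "tool_pos": TCP position; "ee_rot": TCP orientation; "wrist_force": force on the tool from outside, world axes, zero at the start; "wrist_torque": the same for the moment, N m; "width": finger opening in m.
Only numpy, scipy, OpenCV 4.12 (cv2) and the standard library are available. Lean on these libraries where they do the work, as an engineer would, in place of code of your own. Each camera call takes 0.05 s, during which the arm holds its last target.

## Working session

There is one attempt and no reset: what is moved stays moved. The work goes in short steps, Python scripts to look and compute and a tool call to move; the robot and the scene stay as the last step left them, time stands still between calls to the robot, and variables do not carry over. Pictures are saved under pics/ and viewed, and the job is handed in when it is done.

Besides the shell and the picture viewer there is one more tool, called as name(argument=value, ...) on one line, values as JSON. arm_command: Moves the arm, as the interface text tells. Its arguments: {"type":"object","properties":{"plan":{"type":"array","items":{"type":"array","items":{"type":"number"}}}},"required":["plan"]}

```bash
mkdir -p pics; cat > h.py <<'E'
from bench import robot, optics, finder
import numpy as np, cv2
def ray(s,u,v):
    d=np.array(s["rotation"])@np.array([(u-s["cx"])/s["fx"],(v-s["cy"])/s["fy"],1.0]); return np.array(s["position"]),d
def atz(s,u,v,z):
    p,d=ray(s,u,v); return p+d*(z-p[2])/d[2]
def proj(s,P):
    q=np.array(s["rotation"]).T@(np.array(P)-np.array(s["position"])); return q[0]/q[2]*s["fx"]+s["cx"],q[1]/q[2]*s["fy"]+s["cy"]
E
python3 - <<'E'
from h import *
np.set_printoptions(precision=3,suppress=True)
for c in("top","side"):
    s=optics.snapshot(c); cv2.imwrite(f"pics/{c}0.png",s["image"][:,:,::-1])
    print(c,np.array(s["position"]),np.array(s["rotation"]).tolist(),s["fx"])
    for l in("lamp_base","lamp_grip","soup_bowl","small_dish"):
        for m in finder.masks_of(l,c)[:2]:
            ys,xs=np.nonzero(m["pixels"]); print(l,m["p"],m["extent"],xs.mean(),ys.mean(),len(xs))
print(robot.get_obs())
E
```

```text
top [ 0.361 -0.302  1.013] [-3.083640410018062, 0.012425669553612462, -1.5885619917565412] 534.6668928862836
lamp_base 0.58 [313.4, 166.4, 365.1, 212.2] 336.61520190023754 192.18883610451306 1684
lamp_grip 0.71 [267.5, 136.3, 325.0, 285.2] 293.4248914616498 187.08827785817655 3455
soup_bowl 0.67 [196.7, 145.6, 276.1, 219.8] 233.66888619854723 184.4267554479419 4956
small_dish 0.97 [312.8, 169.5, 361.4, 214.2] 336.90604026845637 191.9255643685174 1639
small_dish 0.22 [266.2, 140.1, 328.4, 289.2] 293.30870417016513 188.26980128743352 3573
side [ 0.207 -1.073  0.459] [-1.9314275829546173, -0.012152520213738471, -0.30369915080512033] 389.3106935656287
lamp_base 0.58 [192.6, 172.3, 312.8, 287.3] 254.8219303604154 232.3097128894319 3274
lamp_grip 0.62 [203.8, 174.3, 313.2, 245.9] 276.11801519892714 216.21278497988376 2237
soup_bowl 0.56 [240.2, 234.4, 301.3, 266.3] 267.75774877650895 250.40375203915173 1226
{'time': 0.5, 'joint_positions': array([ 1.172,  0.087,  1.371,  0.   ,  1.684, -0.103]), 'qvel': array([ 0.002, -0.002,  0.   ,  0.001,  0.001,  0.002]), 'joint_torque': array([ -0.001, -33.962, -30.227,   0.072,   0.024,  -0.   ]), 'tool_pos': array([0.16 , 0.526, 0.205]), 'ee_rot': array([-3.142, -0.   ,  1.275]), 'wrist_force': array([ 0.759,  0.363, -0.42 ]), 'wrist_torque': array([-0.061, -0.016,  0.021]), 'width': 0.09403545112613752}
```

View pics/top0.png

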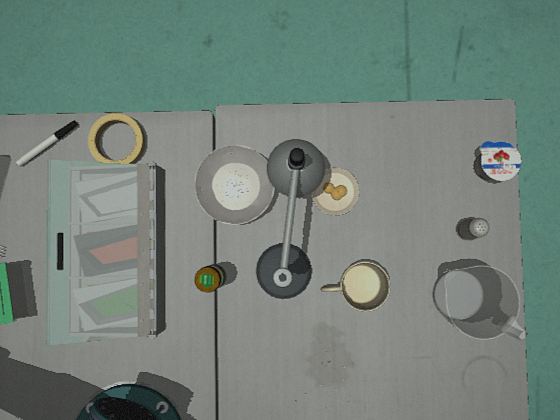

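View pics/side0.png

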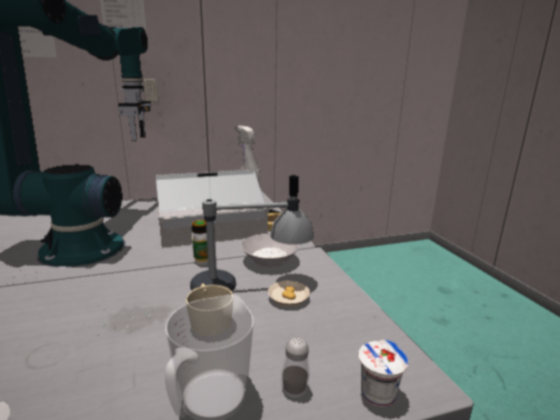

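```bash
cat >> h.py <<'E'
from scipy.spatial.transform import Rotation as Ro
from scipy.optimize import least_squares
_sn=optics.snapshot
def snap(c):
    s=_sn(c)
    r=np.array(s["rotation"])
    if r.size==3: s["rotation"]=Ro.from_euler("xyz",r).as_matrix()
    return s
def circ(s,pts,z,r):
    w=np.array([atz(s,u,v,z)[:2] for u,v in pts])
    f=least_squares(lambda c:np.hypot(*(w-c).T)-r,w.mean(0),loss="soft_l1",f_scale=0.002)
    return f.x,np.median(np.abs(f.fun)),w
np.set_printoptions(precision=4,suppress=True)
E
python3 - <<'E'
from h import *
s=snap("top"); im=s["image"].copy()
m=finder.masks_of("soup_bowl","top")[0]["pixels"].astype(np.uint8)
ct=max(cv2.findContours(m,cv2.RETR_EXTERNAL,cv2.CHAIN_APPROX_NONE)[0],key=cv2.contourArea)[:,0,:]
b,e,w=circ(s,[p for p in ct if p[0]<262],.044,.0735); print("bowl mask",b,e)
# manual pts on hub, grip
hub=atz(s,282,278,.206)[:2]; 
def draw(c,z,r,col):
    P=[proj(s,[c[0]+r*np.cos(t),c[1]+r*np.sin(t),z]) for t in np.linspace(0,6.28,60)]
    cv2.polylines(big,[np.int32(np.array(P)*3-off)],True,col,1)
off=np.array([170,100])*3
big=cv2.resize(im[100:310,170:420,::-1],None,fx=3,fy=3,interpolation=cv2.INTER_CUBIC)
cv2.imwrite("pics/big.png",big)
draw(b,.044,.0735,(0,0,255)); draw(hub,.022,.052,(0,255,0))
gt=atz(s,296,156,.251)[:2]; draw(gt,.251,.011,(255,255,0)); draw(gt,.113,.05,(255,255,0))
print("hub",hub,"grip",gt,np.hypot(*(gt-hub)),"bowl dist",np.hypot(*(b-hub)))
cv2.imwrite("pics/bigd.png",big)
E
```

```text
bowl mask [ 0.4711 -0.2074] 0.0008791174613746802
hub [ 0.3095 -0.2919] grip [ 0.4863 -0.3157] 0.17840249708702102 bowl dist 0.18243136819642047
```

View pics/bigd.png

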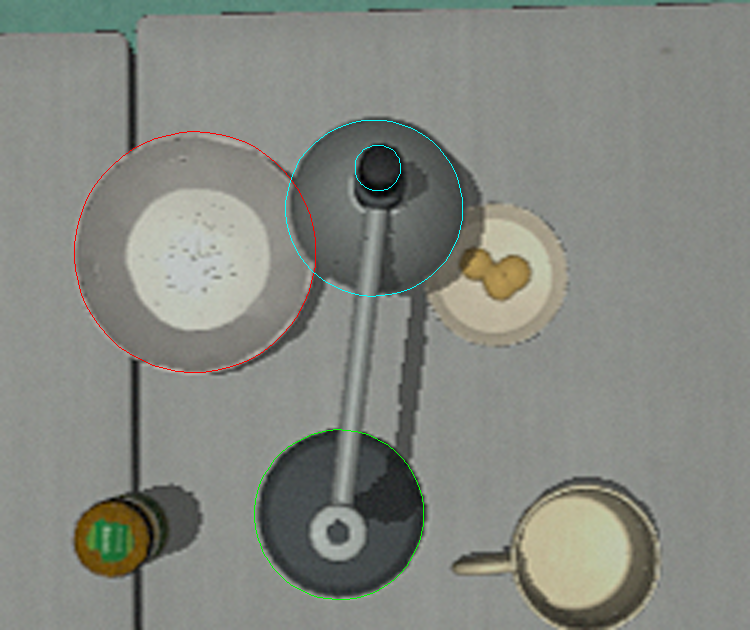

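```bash
python3 - <<'E'
from h import *
print(robot.grip_point_offset, robot.get_obs()["time"])
E
```

```text
0.0188 0.6
```

arm_command(plan=[[1,0,0,0.06,0],[1,0,0,0.12,0],[1,0,0,0.18,0],[1,0.02,-0.03,0.22,0],[1,0.045,-0.085,0.22,0],[1,0.07,-0.14,0.22,0],[1,0.095,-0.195,0.22,0],[1,0.12,-0.25,0.22,0],[1,0.145,-0.305,0.22,0],[1,0.17,-0.36,0.22,0]])

```text
time: 1.85
tool_pos: [0.3306, 0.1644, 0.4258]
ee_rot: [3.14, -0.001, 1.276]
wrist_force: [0.8, -0.2, 0.3]
width: 0.0938
```

arm_command(plan=[[1,0.018,-0.055,0,0],[1,0.036,-0.11,0,0],[1,0.054,-0.165,0,0],[1,0.072,-0.22,0,0],[1,0.09,-0.275,0,0],[1,0.108,-0.33,0,0],[1,0.126,-0.385,0,0],[1,0.144,-0.44,0,0],[1,0.156,-0.482,-0.03,0],[1,0.156,-0.482,-0.08,0]])

```text
time: 3.1
tool_pos: [0.4873, -0.3197, 0.3438]
ee_rot: [3.14, 0.001, 1.271]
wrist_force: [0.5, -0.4, -0.3]
width: 0.094
```

```bash
python3 - <<'E'
from h import *
for c in("top","side"):
    s=snap(c); cv2.imwrite(f"pics/{c}1.png",s["image"][:,:,::-1])
    for n,P in dict(hub=[.3095,-.2919,.206],griptop=[.4863,-.3157,.251],bowl=[.4711,-.2074,.044]).items(): print(c,n,proj(s,P))
o=robot.get_obs();print(o["tool_pos"],o["joint_positions"],o["time"])
E
```

```text
top hub (np.float64(281.981908731118), np.float64(277.96845376457867))
top griptop (np.float64(296.0114463003101), np.float64(155.97635725409427))
top bowl (np.float64(235.02860046620225), np.float64(183.92789630951117))
side hub (np.float64(208.05195278302347), np.float64(198.68175825249276))
side griptop (np.float64(292.0309825577521), np.float64(175.11429535582457))
side bowl (np.float64(269.73441878244097), np.float64(244.17472176383072))
[ 0.4836 -0.3145  0.3342] [-0.6751  0.1788  1.0152  0.0003  1.9693 -1.9488] 3.2
```

View pics/side1.png

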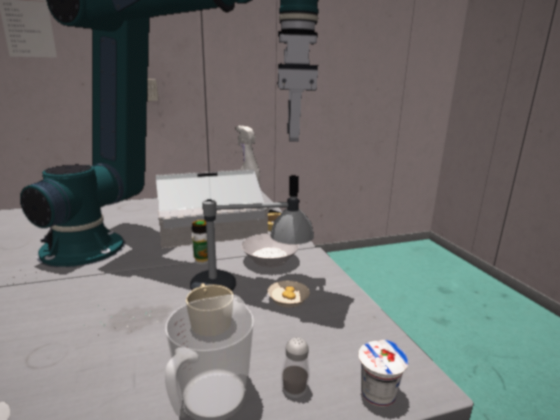

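View pics/top1.png

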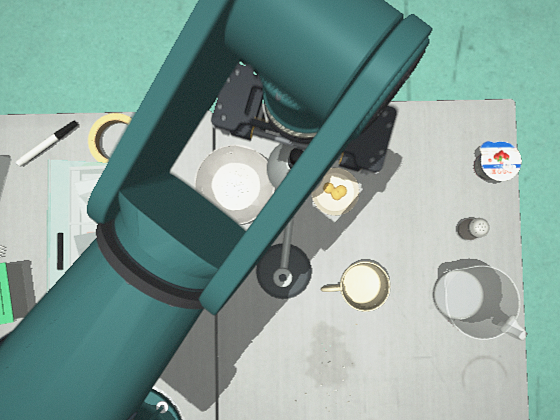

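arm_command(plan=[[1,0,0,-0.05,0],[1,0,0,-0.1,0],[1,0,0,-0.125,0],[1,0,0,-0.125,0],[1,0,0,-0.125,0]])

```text
time: 3.82
tool_pos: [0.4877, -0.3166, 0.2244]
ee_rot: [3.136, 0.002, 1.275]
wrist_force: [-1.0, 0.6, 1.3]
width: 0.0936
```

arm_command(plan=[[1,0,0,-0.01,0],[0,0,0,-0.01,0],[0,0,0,-0.01,0],[0,0,0,-0.01,0],[0,0,0,-0.01,0],[0,0,0,-0.01,0],[0,0,0,-0.01,0],[0,0,0,-0.01,0]])

```text
time: 4.82
tool_pos: [0.4863, -0.3159, 0.2105]
ee_rot: [3.142, -0.0, 1.275]
wrist_force: [1.0, -0.9, 0.0]
width: 0.0276
```

```bash
python3 - <<'E'
from h import *
s=snap("side"); cv2.imwrite("pics/side2.png",cv2.resize(s["image"][80:290,150:430,::-1],None,fx=2.5,fy=2.5))
o=robot.get_obs();print(o["tool_pos"],o["width"],o["wrist_force"])
E
```

```text
[ 0.4863 -0.3159  0.2105] 0.023594060370031797 [-0.4468  0.1339 -0.127 ]
```

View pics/side2.png

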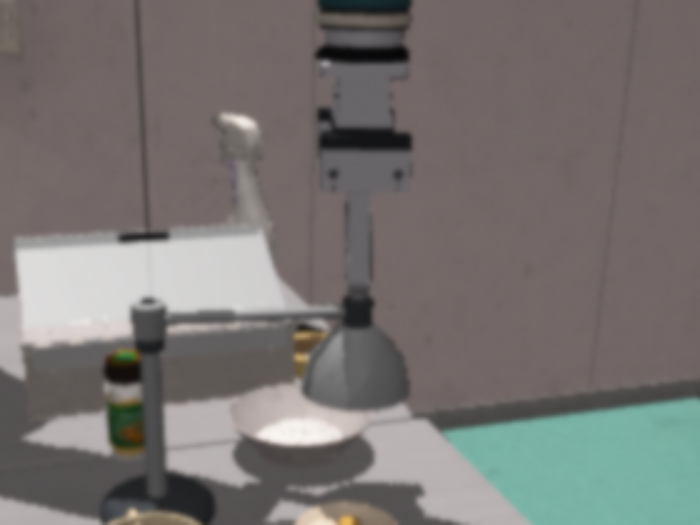

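arm_command(plan=[[0,0,0,0,0],[0,0,0,0,0],[0,0,0,0,0]])

```text
time: 5.25
tool_pos: [0.4863, -0.316, 0.2105]
ee_rot: [-3.142, 0.0, 1.275]
wrist_force: [-0.4, -1.5, -0.9]
width: 0.021
```

```bash
python3 - <<'E'
import numpy as np
h=np.array([.3088,-.2919]);g=np.array([.4865,-.316]);d=g-h;r=np.hypot(*d);a0=np.arctan2(d[1],d[0]);b=np.array([.4711,-.2074])-h
a1=np.arctan2(b[1],b[0]);print(r,a0,a1)
for k in range(1,11):
    t=a0+(a1-a0)*k/10;print(np.round(h+r*np.array([np.cos(t),np.sin(t)])-g,4))
E
```

```text
0.17932679665906037 -0.13479938199483985 0.480023558823399
[0.0011 0.011 ]
[0.0016 0.022 ]
[0.0014 0.033 ]
[0.0005 0.044 ]
[-0.001   0.0549]
[-0.0033  0.0657]
[-0.0061  0.0763]
[-0.0097  0.0868]
[-0.0139  0.097 ]
[-0.0186  0.1069]
```

arm_command(plan=[[0,0.001,0.011,0,3],[0,0.0015,0.022,0,6],[0,0.0015,0.033,0,9],[0,0.0005,0.044,0,12],[0,-0.001,0.055,0,15],[0,-0.0035,0.0655,0,18],[0,-0.006,0.0765,0,21],[0,-0.0095,0.087,0,24],[0,-0.014,0.097,0,27],[0,-0.0185,0.107,0,30]])

```text
time: 6.5
tool_pos: [0.4678, -0.2083, 0.2105]
ee_rot: [3.141, 0.001, 1.803]
wrist_force: [0.4, -4.4, -1.6]
width: 0.0211
```

arm_command(plan=[[0,0,0,0,0],[0,0,0,0,0]])

```text
time: 6.75
tool_pos: [0.4676, -0.2077, 0.2105]
ee_rot: [-3.141, -0.002, 1.8]
wrist_force: [-1.4, 1.0, 0.3]
width: 0.0214
```

arm_command(plan=[[1,0,0,0,0],[1,0,0,0,0],[1,0,0,0,0],[1,0,0,0,0],[1,0,0,0.05,0],[1,0,0,0.11,0],[1,0,0,0.17,0],[1,0,0,0.21,0],[1,-0.02,0.055,0.21,0],[1,-0.04,0.11,0.21,0]])

```text
time: 8.0
tool_pos: [0.4279, -0.0982, 0.4207]
ee_rot: [3.141, -0.0, 1.797]
wrist_force: [0.9, 0.8, -0.1]
width: 0.0936
```

arm_command(plan=[[1,-0.02,0.055,0,0],[1,-0.04,0.11,0,0],[1,-0.06,0.165,0,0],[1,-0.08,0.22,0,0],[1,-0.1,0.275,0,0],[1,-0.12,0.33,0,0],[1,-0.14,0.385,0,0],[1,-0.16,0.44,0,0],[1,-0.18,0.495,0,0],[1,-0.18,0.495,0,0]])

```text
time: 9.25
tool_pos: [0.2462, 0.3988, 0.4188]
ee_rot: [-3.139, 0.001, 1.805]
wrist_force: [0.3, -0.3, 0.0]
width: 0.0942
```

```bash
python3 - <<'E'
from h import *
s=snap("top"); im=s["image"]
off=np.array([170,100])*3
big=cv2.resize(im[100:310,170:420,::-1],None,fx=3,fy=3,interpolation=cv2.INTER_CUBIC)
def draw(c,z,r,col):
    P=[proj(s,[c[0]+r*np.cos(t),c[1]+r*np.sin(t),z]) for t in np.linspace(0,6.28,60)]
    cv2.polylines(big,[np.int32(np.array(P)*3-off)],True,col,1)
draw([.4711,-.2074],.044,.0735,(0,0,255))
g=np.array([.4678,-.208]); draw(g,.251,.011,(255,255,0)); draw(g,.113,.05,(255,255,0))
cv2.imwrite("pics/fin.png",big)
s2=snap("side");cv2.imwrite("pics/fins.png",s2["image"][:,:,::-1])
print(robot.get_obs()["tool_pos"],robot.get_obs()["time"])
E
```

```text
[0.2477 0.3962 0.4203] 9.35
```

View pics/fin.png

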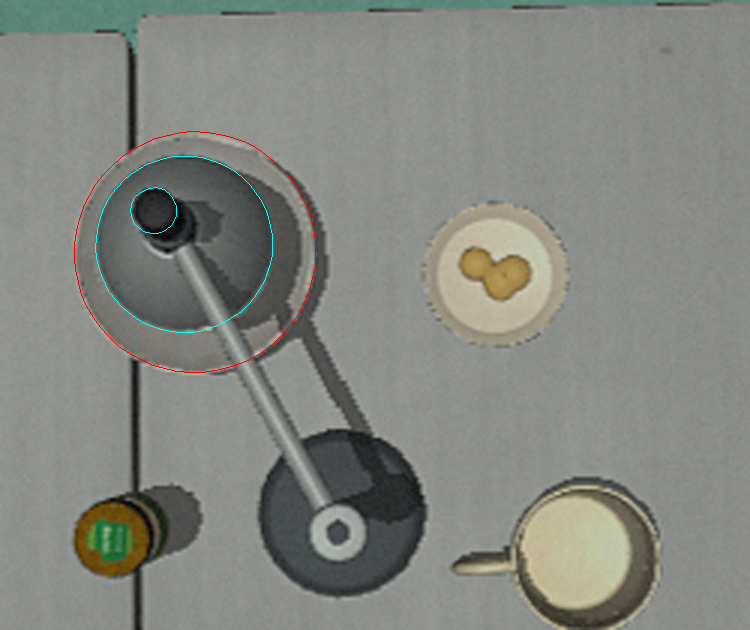

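View pics/fins.png

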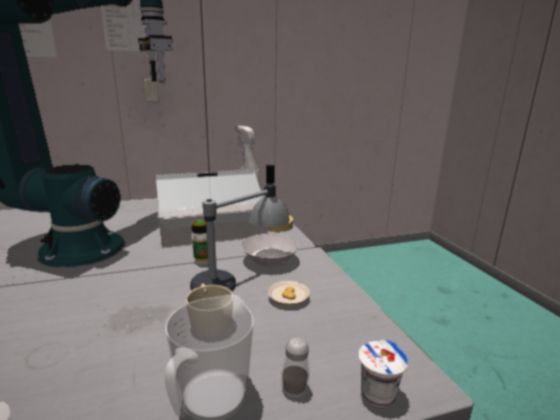

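```bash
python3 -c "
from bench import robot
print(robot.close_job())"
```

```text
the job is handed in; nothing more can be done
None
```

The lamp shade now hangs over the soup bowl, and the arm stayed there after I let go. I gripped the handle on top of the shade and swung the arm about 35° anticlockwise along its arc. I then opened the gripper, lifted straight up and backed away. The job was handed in at about 9.4 s of the 29 s allowed.

- **Shade position:** The last top picture shows the shade and grip where I released them, about (0.468, -0.208) m. My fit of the bowl centre is (0.471, -0.207) m. That leaves about 3 mm, almost all of it along the arm's radius, where swinging cannot correct it.
- **Bowl and dish:** Neither shows any movement between the first and last pictures.
- **Forces:** The wrist force in the move reports stayed under about 5 N, and the robot touched nothing at the end.
- **Disagreement:** The detector took the dish for the lamp base in the first top picture. I located the hinge and grip from the picture and calibration instead, and only used the detector for the bowl.

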